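# Find the fullest kitty tin

### The job

Of the three identical-looking kitty tins in the rack one has its screw cap left part open, its finger bar askew: with that tin standing in the rack, first turn its cap clockwise until it is fully home. Then heft the tins one at a time, in any order, lifting each clear of the rack and standing it back in its bay, to find the heaviest. Finish while still holding the heaviest tin up, upright and still, about 12 cm above the rack, with the other two standing in the rack, all caps home, no tin tipped over and the pot, bell and punch left alone.

Things in the scene. Friction and masses are not known exactly. Their poses are not given: they have to be found in the camera images.
- ledge: Copper-clad wooden ledge fixed on the table, 500 (x) x 1300 (y) x 30 mm high; origin at the centre of its underside, so its top is 30 mm above the origin and at z = 0.030 m.
- rack: Low wooden rack fixed on the ledge, 88 (x) x 338 (y) x 22 mm high; place and yaw vary. Origin at the centre of its underside. An 8 mm floor carries three square bays in a row along its y, centred at y = -125, 0, +125 mm, each 64 x 64 mm inside, fenced by lips 12 mm wide and 14 mm above the floor. Each bay starts with one tin, with about 4 mm of play on each side.
- tin_a: One of three identical-looking kitty tins; which bay it stands in varies. Square steel tin 56 x 56 mm, 84 mm high, upright flat sides that can be gripped. Origin at the centre of its underside, z up, x and y square to its sides and within about 3 degrees of the rack's. A captive brass screw cap sits on its top, on its vertical axis (see grip_a).
- tin_b: Second kitty tin, the same outwardly as tin_a. Each tin with its cap weighs between 0.25 and 0.9 kg; the heaviest weighs at least 0.2 kg more than either of the others, and only the weight tells it.
- tin_c: Third kitty tin, the same outwardly as tin_a.
- cap_a (a joint): Turn of tin_a's cap, rad: 0 = fully home against its stop, growing as the cap turns anticlockwise seen from above (limit 1.6). At 0 the finger bar lies along the tin's y (in line with the row). The cap neither rises nor comes off; about 0.06 N m of friction keeps it where left. One of the three caps starts 0.75 to 1.35 rad open, the other two start home.
- cap_b (a joint): Turn of tin_b's cap, as for cap_a.
- cap_c (a joint): Turn of tin_c's cap, as for cap_a.
- grip_a (a point): Middle of the finger bar of tin_a's cap, on the tin's axis, 108.5 mm above the tin's origin; its y runs along the bar. The cap is a knurled disc 46 mm across, 87 to 101 mm above the tin's origin, with an upright finger bar on it, 12 mm thick, 42 mm long, 101 to 116 mm above the tin's origin. The bar can be pinched from above.
- grip_b (a point): Middle of the finger bar on tin_b's cap, as for grip_a.
- grip_c (a point): Middle of the finger bar on tin_c's cap, as for grip_a.
- pot: Bystander: green stoneware dart pot, 86 mm across and 85 mm high, with four darts in it, flights reaching 155 mm above the ledge and 45 mm from the axis; loose, on the ledge beyond the rack's right (-y) end. Origin at the centre of its underside.
- bell: Bystander: squat copper bar bell on a round wooden foot, 82 mm across and 61 mm high; loose, on the ledge beyond the left (+y) end of the rack. Origin at the centre of its underside.
- punch: Bystander: nickel-plated plier-type flight punch lying flat, 130 mm long, 56 mm wide, 20 mm high; loose, on the ledge behind the rack (+x). Origin near the pivot, at the underside; jaws towards its +x.
There are look-alikes about, which are no part of the job. What is shaped like the tin_b but purple is not meant.

How it is judged:
By the outcome, as a careful person would: the job done as asked, in the order asked, and still so for the second after the job is handed in, while the arm keeps its last pose, push and grip.
It also fails if it takes over 64 s, if anything falls off the work surface, if the arm or the gripper's body presses on something with over 40 N, if the wrist force passes 120 N, or if a joint passes its speed limit or range.

### The arm

A 6-joint arm with a two-finger parallel gripper is mounted at the origin on the work surface. World frame = base frame: x ahead of the robot, y to its left, z up, the work surface at z = 0. Lengths are in m, angles in rad, forces in N, time in s.
With the tool pointing down it reaches from about 0.25 to 0.775 m from the base axis. Payload 4 kg.
Tool frame: the origin (TCP) lies at the very end of the fingers, on their centre line; the grasp point (between the pads) lies 19 mm behind it (robot.pinch_z is the distance from the TCP to the grasp point, in m); z points along the fingers, y is the line along which they close (so a half turn about z gives the same grasp; the last joint's range is limited). The gripper opens to 94 mm and grips with 3 to 60 N. Pads are 16 mm wide; open, the fingers measure 119 mm over their backs; the gripper's body (75 mm by 177 mm) begins 78 mm behind the grasp point.
Start: joints at [-1.314, 0.087, 1.371, -0, 1.684, -0.103], TCP at [0.194, -0.515, 0.206] pointing down, gripper open.
Joint ranges: [-3.1, 3.1], [-0.76, 2.03], [0.27, 2.55], [-1.08, 4.22], [0.17, 2.65], [-2.57, 2.57]. Speed limits (rad/s): [2.79, 2.79, 3.14, 3.14, 3.14, 3.14].

### API

Orientations are given as [roll, pitch, yaw] about the fixed x, y, z axes, in that order (R = Rz(yaw) Ry(pitch) Rx(roll)).
In Python, from bench import robot gives the robot as it stands.
- The arm moves only by the tool arm_command, never from a script. Its argument "targets" is one flat list of numbers, 7 for each row, row after row: the turn, a rotation vector about the tool's x, y, z in degrees, then the shift along the tool's x, y, z in mm, then the closure, from -1 (fully open) to 1 (shut). In form: [ax, ay, az, x, y, z, hand, ax, ay, az, x, y, z, hand, ...]. A call has 1 to 20 rows; each row is the pose to reach, as a shift and turn from the pose commanded when the call began, along the tool's axes at that moment; what a row does not reach only later rows make up. A row lasts 1/10 s, in which the tool goes at most 50 mm and 8.59 degrees, less where a joint would pass 70% of its speed; a pose out of reach is approached as far as the arm can. A call with a gripper value outside its range is refused whole. The fingers move at their own pace and stop on an object; the grip force is fixed at half the most. Time passes only in rows, so rows that repeat a pose let the fingers close. It gives the time, the measured TCP pose, the force, the opening and the grip force at its end, in the units of the state.
- robot.get_obs(): the state, without advancing time (a new reading comes with each control period).
- robot.snapshot(name): name is "side" or "top"; returns a dict with "color" (400x640x3 uint8, red, green, blue), "range_z" (400x640 float32, m along the optical axis (not along the pixel's ray), 0 where there is no reading), "fx", "fy", "cx", "cy" (pixels), "T" (4x4, takes a point from camera to world coordinates). Camera axes: x right, y down, z forward; pixel columns grow to the right and rows downward; lengths in m; the calibration is good to about 2 mm. A picture is of the moment at which its call begins.
- robot.close_job(): hands the job in; it is judged then, once.
The state is a dict: "time": time; "joint_positions": joint angles; "qvel": joint speeds; "joint_torque": joint torques, N m; "tool_pos": TCP position; "ee_rot": TCP orientation; "wrist_force": force on the tool from outside, world axes, zero at the start; "wrist_torque": the same for the moment, N m; "width": finger opening in m; "finger_force": force on a finger pad.
Only numpy, scipy, OpenCV 4.12 (cv2) and the standard library are available. Lean on these libraries where they do the work, as an engineer would, in place of code of your own. Each camera call takes 0.05 s, during which the arm holds its last target. There are 200 camera calls.

## Working session

There is one attempt and no reset: what is moved stays moved. The work goes in short steps, Python scripts to look and compute and a tool call to move; the robot and the scene stay as the last step left them, time stands still between calls to the robot, and variables do not carry over. Pictures are saved under pics/ and viewed, at most 10 in all, crops included, and the job is handed in when it is done.

Besides the shell and the picture viewer there is one more tool, called after "Emit:" by a JSON object that holds its "fn" and its "kwargs". arm_command: Moves the arm, as the interface text tells. Its arguments: {"type":"object","properties":{"targets":{"type":"array"}},"required":["targets"]}

```bash
mkdir -p pics; ls; cat > look.py <<'E'
from bench import robot
import numpy as np, cv2
def snap(n,f=None):
    s=robot.snapshot(n); np.savez('last_%s.npz'%n,**s)
    if f: cv2.imwrite('pics/'+f,s['color'][:,:,::-1])
    return s
def pts(s,u,v,z=None):
    """world points from pixels: by depth, or on plane z"""
    u=np.asarray(u,float);v=np.asarray(v,float)
    d=np.stack([(u-s['cx'])/s['fx'],(v-s['cy'])/s['fy'],np.ones_like(u)],-1)
    R,t=s['T'][:3,:3],s['T'][:3,3]; w=d@R.T
    if z is None: k=s['range_z'][v.astype(int),u.astype(int)]
    else: k=(z-t[2])/w[...,2]
    return t+w*k[...,None]
E
python3 - <<'E'
from look import *
for n in('top','side'):
    s=snap(n,n+'1.png'); print(n,s['T'].round(3).tolist(),s['fx'],s['cx'],s['cy'])
print(robot.get_obs(), robot.pinch_z)
E
```

```text
pics
top [[0.016, -0.998, 0.061, 0.4], [-0.999, -0.018, -0.03, 0.034], [0.031, -0.061, -0.998, 1.165], [0.0, 0.0, 0.0, 1.0]] 453.95377217066346 319.47668687836483 191.77957617713912
side [[-0.955, -0.222, 0.196, 0.274], [-0.297, 0.715, -0.633, 0.685], [0.0, -0.663, -0.749, 0.919], [0.0, 0.0, 0.0, 1.0]] 414.55758039315714 315.0741470842853 194.88356041444925
{'time': 0.1, 'joint_positions': array([-1.31408068e+00,  8.78984997e-02,  1.37210077e+00, -3.83230946e-05,
        1.68361017e+00, -1.03096551e-01]), 'qvel': array([-6.29542003e-04, -3.04862545e-03, -5.13111344e-03, -2.89265035e-04,
        2.10260505e-05,  1.66759646e-04]), 'joint_torque': array([ 2.12919527e-03, -3.41249728e+01, -3.03302336e+01,  7.20627070e-02,
        3.03701707e-02, -9.15295641e-05]), 'tool_pos': array([ 0.19351133, -0.51429879,  0.20441291]), 'ee_rot': array([-3.13958266e+00, -1.69669146e-04,  3.59807752e-01]), 'wrist_force': array([-0.12143397, -0.24870637, -0.15179472]), 'wrist_torque': array([ 0.02575503, -0.05441289, -0.05718105]), 'finger_force': 0.0, 'width': 0.09444946652315633} 0.0188
```

```bash
sleep 1; ls pics
```

```text
side1.png
top1.png
```

View pics/top1.png

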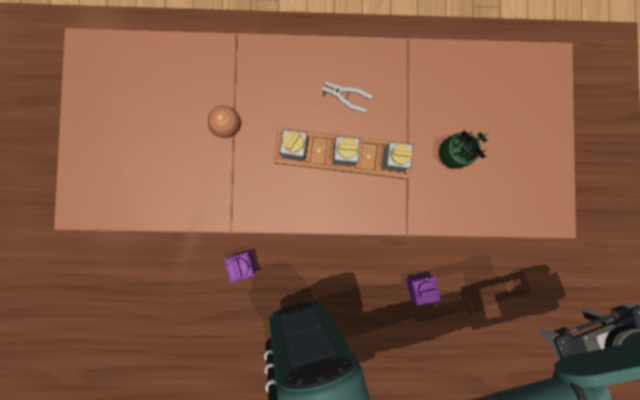

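View pics/side1.png

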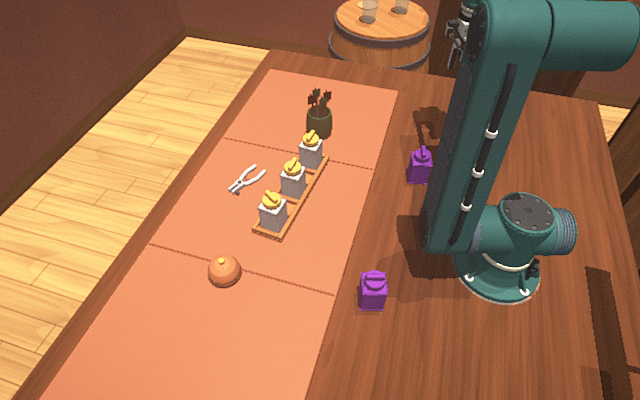

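The top view shows three steel tins with brass caps at (293,144), (347,150) and (399,156), with the bell at (224,121), the pot at (460,149) and the punch at (347,96). The side view shows the same tins at (272,210), (292,178) and (311,150).

Candidates for the open tin are the steel tins at those three top-view pixels and the purple look-alikes at (240,267) and (424,290), which are excluded by colour. I choose (293,144), whose bar looks askew. Next I'll check it in a close crop and measure.

```bash
cat > m1.py <<'E'
from look import *
from scipy.spatial import cKDTree
S={n:dict(np.load('last_%s.npz'%n)) for n in('top','side')}
def yellow(s):
    h=cv2.cvtColor(s['color'],cv2.COLOR_RGB2HSV)
    m=cv2.inRange(h,(18,90,110),(32,255,255)); return m
C={}
for n,s in S.items():
    m=cv2.morphologyEx(yellow(s),cv2.MORPH_CLOSE,np.ones((3,3)))
    k,l,st,c=cv2.connectedComponentsWithStats(m)
    C[n]=[(c[i],st[i]) for i in range(1,k) if 60<st[i][4]<1500 and 100<c[i][1]<260 and 230<c[i][0]<430]
    for c_,s_ in C[n]: 
        x,y,w,h=s_[:4]; print(n,c_.round(1),s_[4])
# depth-based points of the caps, both views
for n,s in S.items():
    for c_,s_ in C[n]:
        x,y,w,h=s_[:4]; v,u=np.mgrid[y-4:y+h+4,x-4:x+w+4]; p=pts(s,u.ravel(),v.ravel()); 
        q=p[(p[:,2]>.132)]; top=p[p[:,2]>np.percentile(q[:,2],97)-.008]
        r=cv2.minAreaRect(top[:,:2].astype(np.float32)*1000)
        e=np.linalg.eigh(np.cov(top[:,:2].T)); a=e[1][:,1]
        print(n,'cap mean',q.mean(0).round(4),'zmax',np.percentile(q[:,2],97).round(4),'bar',top.mean(0).round(4),len(top),np.degrees(np.arctan2(a[1],a[0])).round(1)%180, np.sqrt(e[0]).round(4))
t=S['top']['color'][105:195,260:430,::-1]
cv2.imwrite('pics/crop.png',cv2.resize(t,None,fx=4.5,fy=4.5,interpolation=cv2.INTER_CUBIC))
E
python3 m1.py
```

```text
top [292.9 141.1] 298
top [347.3 147.2] 302
top [401.2 153.6] 306
side [310.9 136.9] 141
side [292.5 165.1] 171
side [270.9 198.2] 228
top cap mean [0.574  0.0652 0.1581] zmax 0.1564 bar [0.5692 0.0644 0.2016] 104 7.900000000000006 [0.0082 0.0399]
top cap mean [ 0.5638 -0.0577  0.1493] zmax 0.156 bar [ 0.5625 -0.057   0.1733] 101 146.0 [0.0108 0.0274]
top cap mean [ 0.5503 -0.1774  0.164 ] zmax 0.1571 bar [ 0.5435 -0.1677  0.2248] 99 124.8 [0.0078 0.0692]
side cap mean [ 0.5492 -0.1611  0.1559] zmax 0.1553 bar [ 0.5392 -0.1292  0.1966] 52 108.0 [0.0057 0.2143]
side cap mean [ 0.5598 -0.0384  0.1573] zmax 0.1561 bar [ 0.5476 -0.0073  0.2023] 62 111.5 [0.006  0.1975]
side cap mean [0.5772 0.0726 0.1427] zmax 0.1551 bar [0.5781 0.0706 0.153 ] 73 147.6 [0.0034 0.0127]
```

```bash
sleep 0
```

```text
(no output)
```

View pics/crop.png

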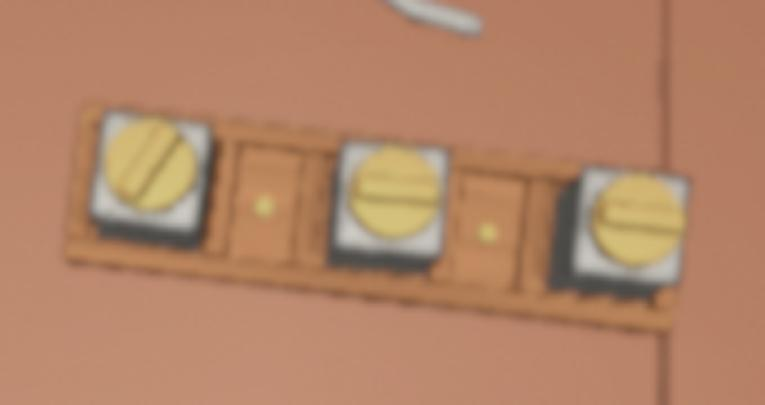

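The crop shows the left tin's bar askew at about 55° to the row, at crop (150,165). The middle and right bars lie along the row, so the left tin (+y) is the open one. Now I'll get cleaner numbers.

```bash
cat > m2.py <<'E'
from m1 import *
print('----')
def tri(a,b):
    P=[];
    A=[];B=[]
    for s,c in((S['top'],a),(S['side'],b)):
        o=s['T'][:3,3]; d=pts(s,[c[0]],[c[1]],0.)[0]-o; d/=np.linalg.norm(d)
        M=np.eye(3)-np.outer(d,d); A.append(M);B.append(M@o)
    return np.linalg.solve(sum(A),sum(B))
for i in range(3): print('tri centroid',tri(C['top'][i][0],C['side'][2-i][0]).round(4))
cen=[]
for i in range(3):
    for n,s in S.items():
        c_,s_=C[n][i if n=='top' else 2-i]
        x,y,w,h=s_[:4]; m=yellow(s)[y:y+h,x:x+w]>0; v,u=np.mgrid[y:y+h,x:x+w]; u,v=u[m],v[m]
        p=pts(s,u,v); g=(p[:,2]>.13)&(p[:,2]<.162); p=p[g]
        hi=p[p[:,2]>.1475]; a=np.linalg.eigh(np.cov(hi[:,:2].T)); d=a[1][:,1]
        (cx,cy),r=cv2.minEnclosingCircle(pts(s,u,v,.139)[:,:2].astype(np.float32)*1000)
        print(i,n,len(p),len(hi),'bar',hi.mean(0).round(4),'ang',(np.degrees(np.arctan2(d[1],d[0]))%180).round(1),np.sqrt(a[0]).round(4),'disc circ@.139',np.round([cx,cy,r],1),'z pcts',np.percentile(p[:,2],[10,50,90]).round(4))
# tin top plate edges + rack outline in top view
s=S['top']; h=cv2.cvtColor(s['color'],cv2.COLOR_RGB2HSV)
for i in range(3):
    c=C['top'][i][0]; y,x=int(c[1]),int(c[0])
    m=np.zeros(h.shape[:2],np.uint8); b=cv2.inRange(h,(0,0,120),(180,60,255))|yellow(s); m[y-22:y+24,x-24:x+24]=b[y-22:y+24,x-24:x+24]
    v,u=np.nonzero(m); r=cv2.minAreaRect(pts(s,u,v,.122)[:,:2].astype(np.float32)*1000); print('tin plate',np.round(r[0],1),np.round(r[1],1),round(r[2],1))
E
python3 m2.py | sed '1,/----/d'
```

```text
tri centroid [0.5797 0.0663 0.1359]
tri centroid [ 0.567  -0.0584  0.1389]
tri centroid [ 0.5546 -0.1822  0.1397]
0 top 293 100 bar [0.5774 0.0661 0.1529] ang 147.6 [0.0037 0.0119] disc circ@.139 [577.9  65.8  23.1] z pcts [0.1363 0.1399 0.1538]
0 side 185 64 bar [0.5788 0.0703 0.1533] ang 150.2 [0.0032 0.0119] disc circ@.139 [582.6  66.9  28.1] z pcts [0.1369 0.1394 0.1541]
1 top 298 97 bar [ 0.5658 -0.0584  0.1533] ang 86.1 [0.0035 0.012 ] disc circ@.139 [566.3 -58.6  23.2] z pcts [0.1366 0.1401 0.154 ]
1 side 152 46 bar [ 0.5676 -0.055   0.1533] ang 87.0 [0.0034 0.0122] disc circ@.139 [568.  -61.   29.4] z pcts [0.1372 0.1397 0.1541]
2 top 301 99 bar [ 0.5542 -0.1823  0.1529] ang 85.1 [0.0035 0.0118] disc circ@.139 [ 554.7 -182.9   23.7] z pcts [0.1365 0.1399 0.154 ]
2 side 125 35 bar [ 0.5566 -0.1792  0.1531] ang 85.6 [0.003  0.0121] disc circ@.139 [ 556.7 -187.    31.1] z pcts [0.1369 0.1399 0.1537]
tin plate [576.9  66.2] [56.3 56.2] 82.6
tin plate [564.1 -71.1] [81.6 55.7] 87.0
tin plate [ 553.6 -182.7] [55.9 55.9] 84.1
```

Left tin: centre (0.578, 0.066), bar angle 148° against about 83° at home. The measured heights agree with the text (disc 0.139, bar top 0.154). I'll write a delta helper and approach.

```bash
cat > go.py <<'E'
import sys,numpy as np
from bench import robot
from scipy.spatial.transform import Rotation as R
def go(x,y,z,yaw):
    o=robot.get_obs(); A=R.from_euler('xyz',o['ee_rot']); B=R.from_euler('xyz',[np.pi,0,np.radians(yaw)])
    print('t',round(o['time'],2),'pos',o['tool_pos'].round(4),'rpy',np.degrees(o['ee_rot']).round(1),'F',o['wrist_force'].round(2),'T',o['wrist_torque'].round(3),'w',round(o['width'],4))
    print('turn deg',np.degrees((A.inv()*B).as_rotvec()).round(1),'shift mm',(A.inv().apply(np.array([x,y,z])-o['tool_pos'])*1000).round(1))
if __name__=='__main__': go(*map(float,sys.argv[1:]))
E
python3 go.py .5775 .066 .23 148; python3 go.py .1935 -.514 .23 20.6
```

```text
t 0.1 pos [ 0.1935 -0.5143  0.2044] rpy [-179.9   -0.    20.6] F [-0.12 -0.25 -0.15] T [ 0.026 -0.054 -0.057] w 0.0944
turn deg [-1.000e-01 -1.000e-01 -1.274e+02] shift mm [ 563.7 -408.   -24.7]
t 0.1 pos [ 0.1935 -0.5143  0.2044] rpy [-179.9   -0.    20.6] F [-0.12 -0.25 -0.15] T [ 0.026 -0.054 -0.057] w 0.0944
turn deg [-0.1 -0.   0. ] shift mm [  0.1  -0.3 -25.6]
```

Emit:
{"fn": "arm_command", "kwargs": {"targets": [0,0,0,0,0,-25,-1,0,0,-127.4,564,-408,-25,-1,0,0,-127.4,564,-408,-25,-1,0,0,-127.4,564,-408,-25,-1,0,0,-127.4,564,-408,-25,-1,0,0,-127.4,564,-408,-25,-1,0,0,-127.4,564,-408,-25,-1,0,0,-127.4,564,-408,-25,-1,0,0,-127.4,564,-408,-25,-1,0,0,-127.4,564,-408,-25,-1,0,0,-127.4,564,-408,-25,-1,0,0,-127.4,564,-408,-25,-1,0,0,-127.4,564,-408,-25,-1,0,0,-127.4,564,-408,-25,-1,0,0,-127.4,564,-408,-25,-1,0,0,-127.4,564,-408,-25,-1,0,0,-127.4,564,-408,-25,-1,0,0,-127.4,564,-408,-25,-1,0,0,-127.4,564,-408,-25,-1,0,0,-127.4,564,-408,-25,-1]}}

```text
time: 2.1
tool_pos: [0.5776, 0.0647, 0.2309]
ee_rot: [3.141, 0.001, 2.581]
wrist_force: [0.5, 0.6, 0.0]
width: 0.094
finger_force: 0.0
```

```bash
python3 go.py .5775 .066 .1415 148
```

```text
t 2.1 pos [0.5776 0.0647 0.2309] rpy [180.    0.  147.9] F [0.47 0.62 0.01] T [ 0.008 -0.149 -0.018] w 0.094
turn deg [ 0.   0.  -0.1] shift mm [ 0.8  1.  89.4]
```

Emit:
{"fn": "arm_command", "kwargs": {"targets": [0,0,0,1,1,45,-1,0,0,0,1,1,75,-1,0,0,0,1,1,85,-1,0,0,0,1,1,89,-1,0,0,0,1,1,89,-1,0,0,0,1,1,89,1,0,0,0,1,1,89,1,0,0,0,1,1,89,1,0,0,0,1,1,89,1,0,0,0,1,1,89,1,0,0,0,1,1,89,1,0,0,0,1,1,89,1,0,0,0,1,1,89,1,0,0,0,1,1,89,1,0,0,0,1,1,89,1]}}

```text
time: 3.6
tool_pos: [0.5776, 0.067, 0.1414]
ee_rot: [-3.142, 0.0, 2.583]
wrist_force: [0.1, -0.3, 0.3]
width: 0.0175
finger_force: 0.0
```

```bash
python3 go.py .5775 .066 .1415 83
```

```text
t 3.6 pos [0.5776 0.067  0.1414] rpy [-180.    0.  148.] F [ 0.09 -0.32  0.29] T [ 0.007 -0.118 -0.011] w 0.0175
turn deg [-0.  0. 65.] shift mm [-0.5 -0.9 -0.1]
```

Emit:
{"fn": "arm_command", "kwargs": {"targets": [0,0,0,0,0,0,1,0,0,0,0,0,0,1,0,0,0,0,0,0,1,0,0,0,0,0,0,1,0,0,5,0,0,0,1,0,0,11,0,0,0,1,0,0,17,0,0,0,1,0,0,23,0,0,0,1,0,0,29,0,0,0,1,0,0,35,0,0,0,1,0,0,41,0,0,0,1,0,0,47,0,0,0,1,0,0,52,0,0,0,1,0,0,56,0,0,0,1,0,0,60,0,0,0,1,0,0,62,0,0,0,1,0,0,62,0,0,0,1]}}

```text
time: 5.3
tool_pos: [0.5781, 0.0672, 0.1416]
ee_rot: [3.14, -0.0, 1.501]
wrist_force: [1.6, 1.9, -0.4]
width: 0.0114
finger_force: 30.0
```

```bash
python3 go.py .5775 .066 .1415 80
```

```text
t 5.3 pos [0.5781 0.0672 0.1416] rpy [179.9  -0.   86. ] F [ 1.59  1.9  -0.38] T [ 0.164 -0.417  0.077] w 0.0114
turn deg [ 0.1 -0.   6. ] shift mm [-1.2 -0.5  0.1]
```

Emit:
{"fn": "arm_command", "kwargs": {"targets": [0,0,2,0,0,0,1,0,0,4,0,0,0,1,0,0,5,0,0,0,1,0,0,5,0,0,0,1]}}

```text
time: 5.7
tool_pos: [0.578, 0.0671, 0.1416]
ee_rot: [3.14, -0.0, 1.415]
wrist_force: [3.1, 1.2, -0.9]
width: 0.0119
finger_force: 30.0
```

```bash
python3 go.py .5775 .066 .1415 80
```

```text
t 5.7 pos [0.578  0.0671 0.1416] rpy [179.9  -0.   81.1] F [ 3.1   1.21 -0.88] T [ 0.181 -0.578  0.039] w 0.0119
turn deg [ 0.1 -0.   1.1] shift mm [-1.2 -0.3  0.1]
```

Emit:
{"fn": "arm_command", "kwargs": {"targets": [0,0,2,0,0,0,1,0,0,4,0,0,0,1,0,0,5,0,0,0,1,0,0,5,0,0,0,1]}}

```text
time: 6.1
tool_pos: [0.5783, 0.0672, 0.1419]
ee_rot: [3.14, -0.001, 1.328]
wrist_force: [3.5, 2.2, -0.2]
width: 0.0119
finger_force: 30.2
```

```bash
python3 go.py .5775 .066 .1415 80
```

```text
t 6.1 pos [0.5783 0.0672 0.1419] rpy [179.9  -0.   76.1] F [ 3.55  2.24 -0.19] T [ 0.303 -0.919  0.34 ] w 0.0119
turn deg [ 0.1 -0.  -3.9] shift mm [-1.4 -0.5  0.4]
```

Emit:
{"fn": "arm_command", "kwargs": {"targets": [0,0,2,0,0,0,1,0,0,2,0,0,0,1,0,0,2,0,0,0,1]}}

```text
time: 6.4
tool_pos: [0.5784, 0.0672, 0.1421]
ee_rot: [3.139, -0.001, 1.293]
wrist_force: [4.4, 2.0, 0.6]
width: 0.0114
finger_force: 30.3
```

```bash
python3 go.py .5775 .066 .23 76
```

```text
t 6.4 pos [0.5784 0.0672 0.1421] rpy [ 1.799e+02 -1.000e-01  7.410e+01] F [4.36 1.99 0.58] T [ 0.368 -1.106  0.313] w 0.0114
turn deg [ 0.1 -0.1 -1.9] shift mm [ -1.4  -0.3 -87.9]
```

Emit:
{"fn": "arm_command", "kwargs": {"targets": [0,0,-2,0,0,0,1,0,0,-2,0,0,0,-1,0,0,-2,0,0,0,-1,0,0,-2,0,0,0,-1,0,0,-2,0,0,0,-1,0,0,-2,0,0,-25,-1,0,0,-2,0,0,-65,-1,0,0,-2,0,0,-88,-1,0,0,-7,-62,11,-88,-1,0,0,-12.4,-110,19,-88,-1,0,0,-12.4,-124,22.5,-88,-1,0,0,-12.4,-124,22.5,-88,-1,0,0,-12.4,-124,22.5,-88,-1]}}

```text
time: 7.7
tool_pos: [0.5647, -0.0585, 0.2292]
ee_rot: [-3.141, -0.001, 1.507]
wrist_force: [-0.6, 0.6, -0.7]
width: 0.0941
finger_force: 0.0
```

```bash
cat > m3.py <<'E'
from m1 import yellow
from look import *
import sys
from bench import robot
def tins(boxes):
    s=snap('top'); h=cv2.cvtColor(s['color'],cv2.COLOR_RGB2HSV); Y=yellow(s)
    for c in boxes:
        x,y=c; w=np.zeros(Y.shape,np.uint8); w[y-26:y+26,x-26:x+26]=1
        v,u=np.nonzero(Y*w); p=pts(s,u,v); p=p[(p[:,2]>.1475)&(p[:,2]<.162)]
        if len(p)>20:
            d=np.linalg.eigh(np.cov(p[:,:2].T))[1][:,1]; print(c,'bar',p.mean(0).round(4),len(p),'ang',(np.degrees(np.arctan2(d[1],d[0]))%180).round(1))
        m=(cv2.inRange(h,(0,0,120),(180,60,255))|Y)*w; v,u=np.nonzero(m)
        r=cv2.minAreaRect(pts(s,u,v,.122)[:,:2].astype(np.float32)*1000); print('   plate',np.round(r[0],1),np.round(r[1],1),round(r[2],1))
    return s
E
python3 - <<'E' | tail -3
from m3 import *
s=tins([(293,141)])
cv2.imwrite('pics/after_cap.png',cv2.resize(s['color'][90:210,240:440,::-1],None,fx=4,fy=4))
E
python3 go.py .566 -.0585 .075 86.5
```

```text
side cap mean [0.5772 0.0726 0.1427] zmax 0.1551 bar [0.5781 0.0706 0.153 ] 73 147.6 [0.0034 0.0127]
(293, 141) bar [0.5785 0.0659 0.1529] 99 ang 75.6
   plate [573.5  49.8] [90.2 56.2] 76.2
t 7.75 pos [ 0.5648 -0.0577  0.2292] rpy [-180.    -0.    86.4] F [ 0.28 -0.16  0.67] T [-0.006 -0.062  0.056] w 0.0938
turn deg [-0.  -0.  -0.1] shift mm [ -0.8   1.3 154.2]
```

View pics/after_cap.png

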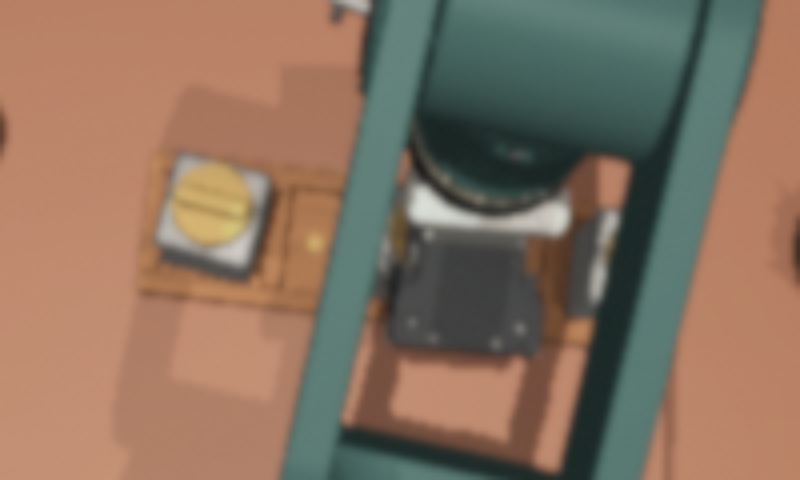

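The left tin at crop (212,203) has its bar at 75.6° and plate at 76.2°, so the cap is home and the tin is only twisted in its play. Next I'll heft the middle tin.

Emit:
{"fn": "arm_command", "kwargs": {"targets": [0,0,0,-1,1,45,-1,0,0,0,-1,1,90,-1,0,0,0,-1,1,130,-1,0,0,0,-1,1,150,-1,0,0,0,-1,1,154,-1,0,0,0,-1,1,154,1,0,0,0,-1,1,154,1,0,0,0,-1,1,154,1,0,0,0,-1,1,154,1,0,0,0,-1,1,154,1,0,0,0,-1,1,154,1,0,0,0,-1,1,154,1,0,0,0,-1,1,154,1,0,0,0,-1,1,154,1,0,0,0,-1,1,154,1]}}

```text
time: 9.25
tool_pos: [0.5671, -0.0597, 0.0766]
ee_rot: [3.139, 0.0, 1.508]
wrist_force: [2.5, -0.0, 5.2]
width: 0.0562
finger_force: 30.0
```

```bash
python3 go.py .566 -.0585 .135 86.5
```

```text
t 9.25 pos [ 0.5671 -0.0597  0.0766] rpy [179.8   0.   86.4] F [ 2.49 -0.02  5.24] T [-0.091 -0.524 -0.072] w 0.0562
turn deg [ 0.2  0.  -0.1] shift mm [  1.1  -1.  -58.4]
```

Emit:
{"fn": "arm_command", "kwargs": {"targets": [0,0,0,0,0,-8,1,0,0,0,0,0,-20,1,0,0,0,0,0,-35,1,0,0,0,0,0,-50,1,0,0,0,0,0,-58,1,0,0,0,0,0,-60,1,0,0,0,0,0,-60,1,0,0,0,0,0,-60,1,0,0,0,0,0,-60,1,0,0,0,0,0,-60,1,0,0,0,0,0,-60,1,0,0,0,0,0,-60,1]}}

```text
time: 10.45
tool_pos: [0.5659, -0.0594, 0.1353]
ee_rot: [-3.141, 0.0, 1.508]
wrist_force: [-0.5, -0.1, -6.5]
width: 0.0564
finger_force: 30.0
```

```bash
python3 go.py .566 -.0585 .077 86.5; python3 -c "
from bench import robot
import numpy as np
a=[]
for i in range(3): robot.snapshot('side'); a.append(robot.get_obs()['wrist_force'])
print(np.round(a,2), robot.get_obs()['joint_torque'].round(2))"
```

```text
t 10.45 pos [ 0.5659 -0.0594  0.1353] rpy [-180.     0.    86.4] F [-0.49 -0.07 -6.51] T [-0.031 -0.106 -0.015] w 0.0564
turn deg [-0.   0.  -0.1] shift mm [ 0.9  0.1 58.3]
[[ 0.49 -0.56 -7.32]
 [ 0.07  0.13 -6.79]
 [ 0.39 -0.27 -6.96]] [-0.000e+00 -4.008e+01 -3.306e+01  8.000e-02  3.000e-02 -0.000e+00]
```

Emit:
{"fn": "arm_command", "kwargs": {"targets": [0,0,0,0,0,15,1,0,0,0,0,0,35,1,0,0,0,0,0,50,1,0,0,0,0,0,57,1,0,0,0,0,0,59,1,0,0,0,0,0,59,1,0,0,0,0,0,59,-1,0,0,0,0,0,59,-1,0,0,0,0,0,59,-1,0,0,0,0,0,59,-1,0,0,0,0,0,59,-1,0,0,0,0,0,20,-1,0,0,0,0,0,-30,-1,0,0,0,0,0,-75,-1,0,0,0,-20,0,-95,-1,0,0,1.4,-65,-2,-95,-1,0,0,1.4,-110,-4,-95,-1,0,0,1.4,-124,-4,-95,-1,0,0,1.4,-124,-4,-95,-1,0,0,1.4,-124,-4,-95,-1]}}

```text
time: 12.6
tool_pos: [0.5543, -0.1822, 0.2303]
ee_rot: [-3.141, -0.001, 1.484]
wrist_force: [-0.3, -0.5, 0.0]
width: 0.094
finger_force: 0.0
```

```bash
python3 go.py .5545 -.1825 .075 85; python3 -c "
from m3 import *
import sys
s=snap('side'); tins([(293,141),(347,147)])
cv2.imwrite('pics/m_back.png',cv2.resize(s['color'][90:270,180:420,::-1],None,fx=3,fy=3))" | tail -5
```

```text
t 12.6 pos [ 0.5543 -0.1822  0.2303] rpy [-1.8e+02 -1.0e-01  8.5e+01] F [-0.28 -0.53  0.04] T [-0.016 -0.098  0.008] w 0.094
turn deg [-0.  -0.1  0. ] shift mm [ -0.5   0.3 155.3]
side cap mean [0.5772 0.0726 0.1427] zmax 0.1551 bar [0.5781 0.0706 0.153 ] 73 147.6 [0.0034 0.0127]
(293, 141) bar [0.5784 0.066  0.1528] 97 ang 76.6
   plate [573.6  50. ] [90.6 56.2] 76.2
(347, 147) bar [ 0.5646 -0.0585  0.1529] 100 ang 86.0
   plate [562.9 -70.9] [81.4 56.2] 87.1
```

View pics/m_back.png

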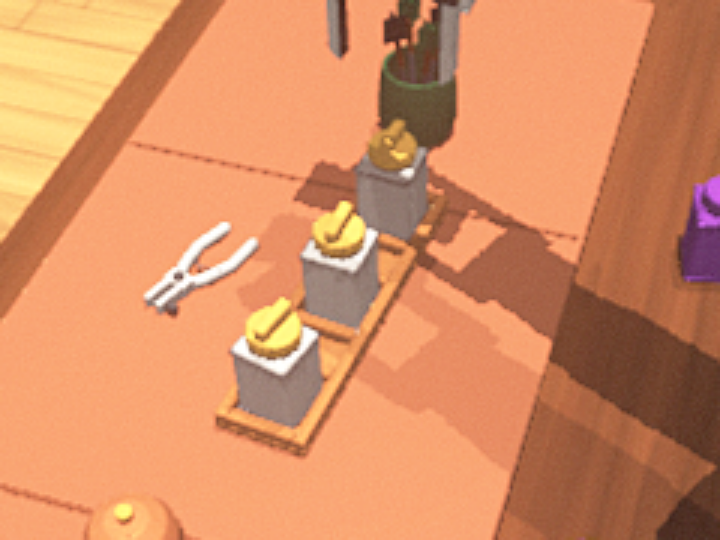

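The middle tin stands back in its bay with its bar at height 0.153. The crop shows all three tins upright at (275,365), (340,265) and (393,190), and the pot untouched at (418,95). Now the right tin.

Emit:
{"fn": "arm_command", "kwargs": {"targets": [0,0,0,0,0,45,-1,0,0,0,0,0,90,-1,0,0,0,0,0,130,-1,0,0,0,0,0,150,-1,0,0,0,0,0,154,-1,0,0,0,0,0,154,1,0,0,0,0,0,154,1,0,0,0,0,0,154,1,0,0,0,0,0,154,1,0,0,0,0,0,154,1,0,0,0,0,0,154,1,0,0,0,0,0,154,1,0,0,0,0,0,154,1,0,0,0,0,0,154,1,0,0,0,0,0,154,1]}}

```text
time: 14.2
tool_pos: [0.5553, -0.1833, 0.0776]
ee_rot: [3.139, 0.001, 1.484]
wrist_force: [2.9, -0.0, 5.8]
width: 0.0559
finger_force: 30.0
```

Emit:
{"fn": "arm_command", "kwargs": {"targets": [0,0,0,0,0,-8,1,0,0,0,0,0,-20,1,0,0,0,0,0,-35,1,0,0,0,0,0,-50,1,0,0,0,0,0,-58,1,0,0,0,0,0,-60,1,0,0,0,0,0,-60,1,0,0,0,0,0,-60,1,0,0,0,0,0,-60,1,0,0,0,0,0,-60,1,0,0,0,0,0,-60,1,0,0,0,0,0,-60,1]}}

```text
time: 15.4
tool_pos: [0.5541, -0.1829, 0.1362]
ee_rot: [-3.141, -0.0, 1.484]
wrist_force: [-0.0, 0.5, -3.2]
width: 0.0559
finger_force: 30.0
```

```bash
python3 go.py .578 .066 .23 76; python3 -c "
from bench import robot
import numpy as np
a=[]
for i in range(3): robot.snapshot('side'); a.append(robot.get_obs()['wrist_force'])
print(np.round(a,2), robot.get_obs()['joint_torque'].round(2))"
```

```text
t 15.4 pos [ 0.5541 -0.1829  0.1362] rpy [-180.   -0.   85.] F [-0.03  0.52 -3.18] T [-0.05 -0.09  0.02] w 0.0559
turn deg [-0. -0.  9.] shift mm [250.1   2.1 -93.7]
[[-1.05  0.5  -2.98]
 [ 0.47  0.55 -3.43]
 [ 0.35  0.05 -3.67]] [ -0.   -39.53 -31.38   0.07   0.04   0.  ]
```

Emit:
{"fn": "arm_command", "kwargs": {"targets": [0,0,0,0,0,15,1,0,0,0,0,0,35,1,0,0,0,0,0,50,1,0,0,0,0,0,57,1,0,0,0,0,0,59,1,0,0,0,0,0,59,1,0,0,0,0,0,59,-1,0,0,0,0,0,59,-1,0,0,0,0,0,59,-1,0,0,0,0,0,59,-1,0,0,0,0,0,59,-1,0,0,0,0,0,20,-1,0,0,0,0,0,-30,-1,0,0,0,0,0,-75,-1,0,0,0,20,0,-94,-1,0,0,4,65,1,-94,-1,0,0,9,110,2,-94,-1,0,0,9,155,2,-94,-1,0,0,9,200,2,-94,-1,0,0,9,240,2,-94,-1]}}

```text
time: 17.55
tool_pos: [0.577, 0.0581, 0.2307]
ee_rot: [3.141, -0.0, 1.327]
wrist_force: [0.9, -0.5, -0.3]
width: 0.094
finger_force: 0.0
```

Emit:
{"fn": "arm_command", "kwargs": {"targets": [0,0,0,10,2,0,-1,0,0,0,10,2,0,-1]}}

```text
time: 17.75
tool_pos: [0.5817, 0.0664, 0.2302]
ee_rot: [3.142, 0.001, 1.329]
wrist_force: [0.5, -0.3, 0.4]
width: 0.0937
finger_force: 0.0
```

```bash
python3 go.py .5783 .066 .075 76; python3 -c "
from m3 import *
tins([(347,147),(401,153)])" | tail -4
```

```text
t 17.75 pos [0.5817 0.0664 0.2302] rpy [180.    0.   76.2] F [ 0.55 -0.34  0.37] T [-0.091 -0.077  0.028] w 0.0937
turn deg [0.  0.  0.2] shift mm [ -1.1  -3.2 155.2]
(347, 147) bar [ 0.5647 -0.0582  0.1529] 98 ang 86.3
   plate [575.4 -55.8] [117.1 105. ] 5.5
(401, 153) bar [ 0.5529 -0.1815  0.1529] 103 ang 83.8
   plate [ 551.9 -182.2] [56.5 55.3] 84.1
```

Both returned tins stand at the correct height. Now I'll heft the left tin.

Emit:
{"fn": "arm_command", "kwargs": {"targets": [0,0,0,-1,-3,45,-1,0,0,0,-1,-3,90,-1,0,0,0,-1,-3,130,-1,0,0,0,-1,-3,150,-1,0,0,0,-1,-3,154,-1,0,0,0,-1,-3,154,1,0,0,0,-1,-3,154,1,0,0,0,-1,-3,154,1,0,0,0,-1,-3,154,1,0,0,0,-1,-3,154,1,0,0,0,-1,-3,154,1,0,0,0,-1,-3,154,1,0,0,0,-1,-3,154,1,0,0,0,-1,-3,154,1,0,0,0,-1,-3,154,1]}}

```text
time: 19.3
tool_pos: [0.5794, 0.0649, 0.0775]
ee_rot: [3.139, -0.001, 1.327]
wrist_force: [2.6, -0.4, 6.3]
width: 0.0558
finger_force: 30.0
```

Emit:
{"fn": "arm_command", "kwargs": {"targets": [0,0,0,0,0,-8,1,0,0,0,0,0,-20,1,0,0,0,0,0,-35,1,0,0,0,0,0,-50,1,0,0,0,0,0,-58,1,0,0,0,0,0,-60,1,0,0,0,0,0,-60,1,0,0,0,0,0,-60,1,0,0,0,0,0,-60,1,0,0,0,0,0,-60,1,0,0,0,0,0,-60,1,0,0,0,0,0,-60,1]}}

```text
time: 20.5
tool_pos: [0.5782, 0.0649, 0.1363]
ee_rot: [-3.141, 0.0, 1.327]
wrist_force: [-0.6, -0.7, -4.4]
width: 0.0558
finger_force: 30.0
```

```bash
python3 go.py .5775 .066 .077 84; python3 -c "
from bench import robot
import numpy as np
a=[]
for i in range(3): robot.snapshot('side'); a.append(robot.get_obs()['wrist_force'])
print(np.round(a,2), robot.get_obs()['joint_torque'].round(2))"
```

```text
t 20.5 pos [0.5782 0.0649 0.1363] rpy [-180.    0.   76.] F [-0.61 -0.65 -4.41] T [-0.026 -0.073 -0.02 ] w 0.0558
turn deg [-0.  0. -8.] shift mm [ 0.9 -0.9 59.3]
[[-0.05  0.2  -4.05]
 [-1.26 -0.44 -4.84]
 [ 0.08  0.08 -4.4 ]] [ -0.   -39.76 -31.72   0.09  -0.    -0.  ]
```

Weights are left 4.4 N, right 3.4 N and middle 6.9 N, so the middle tin is heaviest. I'll stand the left tin back squared to the rack, then fetch the middle one.

Emit:
{"fn": "arm_command", "kwargs": {"targets": [0,0,-8,0,0,0,1,0,0,-8,0,-1,15,1,0,0,-8,0,-1,35,1,0,0,-8,0,-1,50,1,0,0,-8,0,-1,57,1,0,0,-8,0,-1,59,1,0,0,-8,0,-1,59,1,0,0,-8,0,-1,59,-1,0,0,-8,0,-1,59,-1,0,0,-8,0,-1,59,-1,0,0,-8,0,-1,59,-1,0,0,-8,0,-1,59,-1,0,0,-8,0,-1,20,-1,0,0,-8,0,-1,-30,-1,0,0,-8,0,-1,-75,-1,0,0,-8,-20,2,-94,-1,0,0,-10.4,-65,8,-94,-1,0,0,-10.4,-110,14,-94,-1,0,0,-10.4,-123,17,-94,-1,0,0,-10.4,-123,17,-94,-1]}}

```text
time: 22.65
tool_pos: [0.5649, -0.0602, 0.2304]
ee_rot: [-3.142, -0.0, 1.505]
wrist_force: [-0.5, -0.0, 1.0]
width: 0.0941
finger_force: 0.0
```

```bash
python3 go.py .5648 -.0585 .075 86.4; python3 -c "
from m3 import *
tins([(293,141)])" | tail -2
```

```text
t 22.65 pos [ 0.5649 -0.0602  0.2304] rpy [-180.    -0.    86.2] F [-0.54 -0.02  1.03] T [ 0.031 -0.081 -0.04 ] w 0.0941
turn deg [-0.  -0.  -0.2] shift mm [  1.6  -0.2 155.4]
(293, 141) bar [0.5761 0.0671 0.1532] 102 ang 83.4
   plate [573.1  50.5] [89.2 55.2] 82.6
```

Emit:
{"fn": "arm_command", "kwargs": {"targets": [0,0,0,1.5,0,45,-1,0,0,0,1.5,0,90,-1,0,0,0,1.5,0,130,-1,0,0,0,1.5,0,150,-1,0,0,0,1.5,0,154,-1,0,0,0,1.5,0,154,1,0,0,0,1.5,0,154,1,0,0,0,1.5,0,154,1,0,0,0,1.5,0,154,1,0,0,0,1.5,0,154,1,0,0,0,1.5,0,154,1,0,0,0,1.5,0,154,1,0,0,0,1.5,0,154,1,0,0,0,1.5,0,154,1,0,0,0,1.5,0,154,1]}}

```text
time: 24.2
tool_pos: [0.5662, -0.0572, 0.0775]
ee_rot: [3.139, 0.0, 1.508]
wrist_force: [3.4, -0.2, 5.2]
width: 0.0559
finger_force: 30.0
```

Emit:
{"fn": "arm_command", "kwargs": {"targets": [0,0,0,0,0,-8,1,0,0,0,0,0,-20,1,0,0,0,0,0,-40,1,0,0,0,0,0,-60,1,0,0,0,0,0,-80,1,0,0,0,0,0,-100,1,0,0,0,0,0,-118,1,0,0,0,0,0,-128,1,0,0,0,0,0,-132,1,0,0,0,0,0,-132,1,0,0,0,0,0,-132,1,0,0,0,0,0,-132,1,0,0,0,0,0,-132,1,0,0,0,0,0,-132,1,0,0,0,0,0,-132,1,0,0,0,0,0,-132,1]}}

```text
time: 25.8
tool_pos: [0.5651, -0.057, 0.2085]
ee_rot: [3.142, 0.0, 1.508]
wrist_force: [0.3, 0.1, -6.5]
width: 0.0558
finger_force: 30.0
```

```bash
python3 go.py .5648 -.0585 .21 86.4; python3 -c "
from m3 import *
s=snap('side'); tins([(293,141),(401,153)])
cv2.imwrite('pics/final.png',cv2.resize(s['color'][60:260,180:440,::-1],None,fx=3,fy=3))" | tail -5
```

```text
t 25.8 pos [ 0.5651 -0.057   0.2085] rpy [180.    0.   86.4] F [ 0.27  0.15 -6.45] T [-0.026 -0.045  0.021] w 0.0558
turn deg [0. 0. 0.] shift mm [-1.5 -0.3 -1.5]
side cap mean [ 0.5573 -0.0344  0.1614] zmax 0.1555 bar [0.5435 0.0024 0.2109] 66 111.5 [0.0062 0.2121]
side cap mean [0.5725 0.0828 0.1553] zmax 0.1557 bar [0.5637 0.101  0.1911] 80 116.2 [0.0082 0.1509]
(293, 141) bar [0.5761 0.0665 0.1528] 99 ang 83.6
   plate [573.1  50.6] [89.5 55.2] 82.6
   plate [ 567.2 -167.9] [ 90.  118.7] 81.9
```

View pics/final.png

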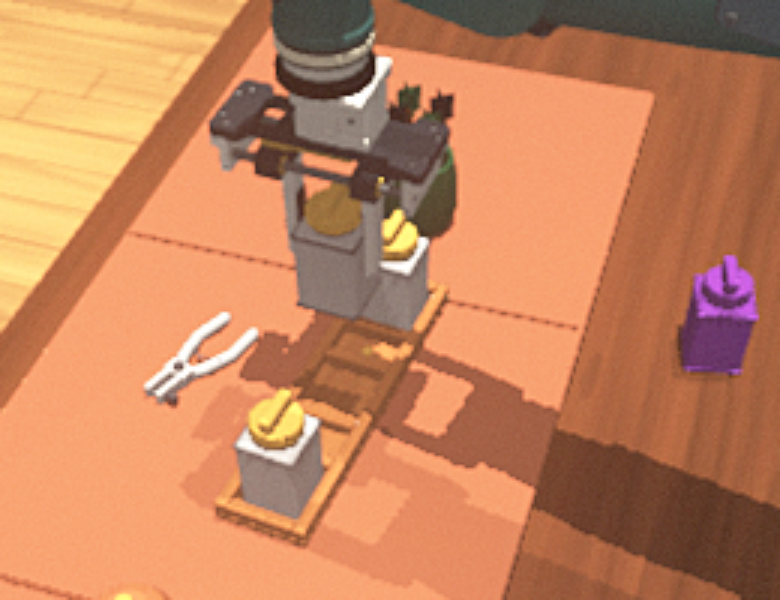

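The middle tin hangs upright in the gripper at (335,260). The other two stand in their bays at (280,460) and (400,280) with bars along the row, and the pot, punch and bell look undisturbed. Handing in.

```bash
python3 -c "
from bench import robot
print(robot.close_job())"
```

```text
the job is handed in; nothing more can be done
None
```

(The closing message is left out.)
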